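Close the casting mould on its dowels and hold it shut

ROBOT

A 6-joint arm with a two-finger parallel gripper is mounted at the origin on a cart in front of the work surface, level with it; the furniture and walls round the work are solid. World frame = base frame: x ahead of the robot, y to its left, z up, the work surface at z = 0. Lengths are in mm, angles in rad, forces in N, time in s.
With the tool pointing down it reaches from about 400 to 925 mm from the base axis. Payload 12.5 kg.
Tool frame: the origin (TCP) lies at the very end of the fingers, on their centre line; the grasp point (between the pads) lies 19 mm behind it (env.grip_point_offset is the distance from the TCP to the grasp point, in mm); z points along the fingers, y is the direction in which the jaws open and shut (so a half turn about z gives the same grasp; the last joint's range is limited). The gripper opens to 95 mm and grips with 3 to 60 N. Pads are 20 mm wide; open, the fingers measure 119 mm over their backs; the gripper's body (75 mm by 180 mm) begins 59 mm behind the grasp point.
Start: joints at [1.15, 0.491, 1.559, -0, 1.092, -0.106], TCP at [193.5, 594.31, 214.661] pointing down, gripper open.
Joint ranges: [-3.1, 3.1], [-0.84, 2.19], [0.05, 2.79], [-1.13, 4.28], [0.06, 2.93], [-2.69, 2.69]. Speed limits (rad/s): [2.22, 2.22, 2.79, 3.14, 3.14, 3.14].

INTERFACE

Orientations are given as [roll, pitch, yaw] about the fixed x, y, z axes, in that order (R = Rz(yaw) Ry(pitch) Rx(roll)).
In Python, from cell import env gives the robot as it stands.
- The arm moves only by the tool drive_tool, never from a script. Its argument "commands" is a list of rows, each an object of numbers: "dx", "dy", "dz": the shift along the world's x, y, z in mm; "yaw": the turn about the world's z in degrees. In form: [{"dx": .., "dy": .., "dz": .., "yaw": ..}, ...]. A call has 1 to 5 rows; each row shifts and turns the commanded pose from where the row before left it; what a row does not reach is not made up. A row lasts 1/12 s, in which the tool goes at most 41.7 mm and 7.16 degrees, less where a joint would pass 70% of its speed; a pose out of reach is approached as far as the arm can. A call with a gripper value outside its range is refused whole. "grip" is the opening, from 0 (shut) to 1 (fully open), set as the call begins (left out, the last holds). The fingers move at their own pace and stop on an object; the grip force is fixed at half the most. Time passes only in rows, so rows that do not move let the fingers close. It gives the time, the measured TCP pose, the force and the opening at its end, in the units of the state.
- env.state(): the state, without advancing time (a new reading comes with each control period).
- env.read_camera(name): name is "side" or "top"; returns the picture (384x512x3 uint8, red, green, blue); there is no depth.
- env.calibration(name): a dict with "intrinsics" (3x3 intrinsics, pixels), "dist_coeffs" ([k1, k2, p1, p2, k3] as OpenCV has them; the pictures are not rectified), "rvec" (rotation vector, rad) and "tvec" (3), from world to camera coordinates, as OpenCV has them. Camera axes: x right, y down, z forward; pixel columns grow to the right and rows downward; lengths in mm; the calibration is good to about 2 mm. A picture is of the moment at which its call begins. calibration takes no time and is no camera call.
- env.job_done(): hands the job in, once; it reports no verdict.
Trained networks look in the newest picture that a camera, given by its name, has taken for a name from the list of things; names that differ only in an ending like _2 or _b are one class to them, and where a whole thing is asked for, a point or a joint stands for the part that bears it (a point fixed in the world has none). Each returns a list of dicts, best first, with "conf" (0 to 1); they miss things now and then, are a little off and sometimes report something else, mostly with a low value. They report only what shows in the picture. A call takes as long as a camera call. They do not tell look-alikes from the thing itself.
- env.trace(query, camera): "pixels" (384x512 bool, what is visible of it) and "pixel" ([column, row] in pixels, amid what is visible of it).
- env.place_of(query, camera): "pixel" ([column, row] in pixels: a listed point, or the origin of a listed thing).
The state is a dict: "t": time; "joints": joint angles; "qvel": joint speeds; "tau": joint torques, N m; "eef_pos": TCP position; "tcp_rot": TCP orientation; "ft_force": force on the tool from outside, world axes, zero at the start; "moment": the same for the moment, N m; "opening": opening from 0.0 (shut) to 1.0 (fully open).
Only numpy, scipy, OpenCV 4.12 (cv2) and the standard library are available. Lean on these libraries where they do the work, as an engineer would, in place of code of your own. Each camera call takes 0.05 s, during which the arm holds its last target.

TASK

Get the small two-part casting mould closed: first slide the red transport-lock knob away from the mould block, all the way to its end stop. Then pick up the loose blue upper half, fit it the right way round over the two dowels of the lower half (large hole over large dowel, yellow marks together) and press it down against the sprung plate until the two halves meet flush. Finish while still holding the pair firmly pressed shut with the gripper, and leave the other things on the desk where they are.

Things in the scene. Friction and masses are not known exactly. Their poses are not given: they have to be found in the camera images.
- mould_base: lower mould half on a fixed grey base plate 10 mm thick (x -100..+85, y -58..+58 mm). Origin at desk level, z up. Aluminium lower half 76 (x) x 96 (y) mm centred at x = +38 mm, top face 34 mm above the desk; two steel dowels with tapered noses stand 18 mm above it, a sprung brass plate (42 x 32 mm) in its middle. The lock's rails run along x on the -x side.
- parting_face (a point): centre of the lower half's top face, 34 mm above the desk; axes as mould_base
- dowel_big (a point): foot of the large dowel (14 mm diameter), on the parting face, 34 mm to +y of its centre; a yellow mark is beside it
- dowel_small (a point): foot of the small dowel (9 mm diameter), on the parting face, 34 mm to -y of its centre
- lock_slide (a joint): transport lock, m: 0 = locked, its blade (16 x 5 mm, underside 42 mm above the desk) over the sprung plate so the upper half cannot go down; 0.055 = at the end stop, blade clear. Grows as the knob moves along -x of mould_base. Stays where left, friction 2.5 N. Starts between 0 and 0.012.
- lock_knob (a point): on the axis of the red round upright knob of the lock (18 mm diameter, grip surface from 50 to 77 mm above the desk), 65 mm above the desk; under the knob is a dark carriage 24 x 26 mm whose top is 46 mm above the desk
- stripper_plate (a joint): how far the sprung plate is pushed down, m: 0 = 6 mm above the parting face; 0.006 = level with it (halves closed). The spring pushes up with 5 N at 0 and 10 N at 0.006, so it lifts the unheld upper half open.
- mould_top: loose blue upper half, 0.25 kg, right side up. Plate 76 (x) x 96 (y) x 20 mm, two through holes; on top a central grip rib 22 mm thick (x), 48 mm long (y), from 20 to 52 mm above the underside. Origin: centre of the underside, z up. Seated, its axes are parallel to mould_base's and its origin is on parting_face.
- hole_big (a point): centre of the large hole (16 mm diameter, yellow mark beside it) at the underside of mould_top, 34 mm to +y of its origin
- hole_small (a point): centre of the small hole (11 mm diameter) at the underside of mould_top, 34 mm to -y of its origin
- slide_box: bystander: brown wooden box 66 x 89 x 31 mm, origin under its centre
- dropper_bottle: bystander: brown dropper bottle, 30 mm diameter, 97 mm tall, origin under its centre
- red_stopper: bystander: red rubber stopper, 24 mm diameter, 25 mm tall, origin under its centre
- cuvette_box: bystander: black block with two clear cuvettes, 32 x 50 x 50 mm, origin under its centre
- wash_bottle: bystander: white wash bottle with red spout, 62 x 99 x 158 mm, origin under its centre
Mind the look-alikes: they are no part of the job. There is more than one size of the mould_top; the one meant has the size given above.

How it is judged (in metres and radians):
On the way, in this order (a step that is already met when the one before it is completed fails the run):
1. the transport lock is slid to its end stop (value of joint lock_slide above 0.051 m), for 0.2 s.
2. the upper half is picked up off the desk (height (world z) of mould_top above 0.03 m and contact force between the fingers and mould_top above 1 N), for 0.2 s.
3. the upper half is threaded on both dowels, the right way round (horizontal distance between hole_big and dowel_big below 0.004 m and horizontal distance between hole_small and dowel_small below 0.004 m and z of mould_top in the frame of parting_face below 0.01 m), for 0.1 s.
At the end, for the whole second after the job is handed in: Through the last second the fingers hold the upper half (over 3 N) at rest on both dowels, right way round (holes within 3 mm of dowels, tilt under 2 degrees), pressed shut (gap under 1.5 mm, sprung plate down over 4.5 mm), lock within 4 mm of its end stop (z of mould_top in the frame of parting_face between -0.003 and 0.0015 m and horizontal distance between hole_big and dowel_big below 0.003 m and horizontal distance between hole_small and dowel_small below 0.003 m and angle between mould_top's own z axis and vertical below 0.035 rad and value of joint stripper_plate above 0.0045 m and value of joint lock_slide above 0.051 m and contact force between the fingers and mould_top above 3 N and linear speed of mould_top below 0.02 m/s); the arm keeps its last pose, push and grip.
It fails at once if a bystander is pushed more than 25 mm from its place (distance of any of slide_box, dropper_bottle, red_stopper, cuvette_box, wash_bottle from where it was at the start of the episode above 0.025 m).
It also fails if it takes over 53 s, if anything falls off the work surface, if the arm or the gripper's body presses on something with over 40 N, if the wrist force passes 120 N, or if a joint passes its speed limit or range.

## Working session

There is one attempt and no reset: what is moved stays moved. The work goes in short steps, Python scripts to look and compute and a tool call to move; the robot and the scene stay as the last step left them, time stands still between calls to the robot, and variables do not carry over. Pictures are saved under pics/ and viewed, and the job is handed in when it is done.

Besides the shell and the picture viewer there is one more tool, called after "Call:" as name([rows], argument=value, ...), one row to a line, values as JSON. drive_tool: Moves the arm, as the interface text tells. Its arguments: {"type":"object","properties":{"commands":{"type":"array"},"grip":{"type":"number"}},"required":["commands"]}

```bash
ls; mkdir -p pics
cat > h.py <<'E'
from cell import env
import numpy as np, cv2
def cal(n):
    c=env.calibration(n); return np.array(c["intrinsics"],float),np.array(c["dist_coeffs"],float),np.array(c["rvec"],float),np.array(c["tvec"],float).reshape(3)
def ray(n,px):
    K,D,r,t=cal(n); R=cv2.Rodrigues(r)[0]
    u=cv2.undistortPoints(np.array([[px]],float),K,D)[0,0]
    return -R.T@t, R.T@np.array([u[0],u[1],1.])
def atz(n,px,z):
    o,d=ray(n,px); return o+d*(z-o[2])/d[2]
def proj(n,P):
    K,D,r,t=cal(n); return cv2.projectPoints(np.array(P,float).reshape(-1,1,3),r,t,K,D)[0].reshape(-1,2)
def tri(pairs):
    A=np.zeros((3,3));b=np.zeros(3)
    for n,px in pairs:
        o,d=ray(n,px); d=d/np.linalg.norm(d); M=np.eye(3)-np.outer(d,d); A+=M;b+=M@o
    return np.linalg.solve(A,b)
def snap(n,f):
    im=env.read_camera(n); cv2.imwrite(f,im[:,:,::-1]); return im
E
python3 - <<'E'
from h import *
for n in("top","side"):
    snap(n,f"pics/{n}0.png")
    o,d=ray(n,(256,192)); print(n,o.round(),(d/np.linalg.norm(d)).round(2))
    for q in ["lock_knob","dowel_big","dowel_small","mould_top","hole_big","hole_small","parting_face","mould_base"]:
        print(q,[(round(r["conf"],2),np.round(r["pixel"],1).tolist()) for r in env.place_of(q,n)])
print(env.state())
E
```

```text
pics
top [ 429. -282. 1496.] [ 0.07 -0.04 -1.  ]
lock_knob [(0.7, [132.9, 205.4]), (0.7, [191.6, 221.9]), (0.55, [287.6, 149.6]), (0.39, [128.0, 186.0])]
dowel_big [(0.73, [129.3, 185.1])]
dowel_small [(0.93, [149.7, 184.2])]
mould_top [(0.93, [367.2, 218.9]), (0.9, [275.8, 207.0])]
hole_big [(0.68, [365.6, 229.8]), (0.65, [261.4, 212.2])]
hole_small [(0.93, [367.4, 204.4]), (0.85, [281.9, 206.4]), (0.4, [276.7, 207.9])]
parting_face [(0.6, [139.7, 184.9]), (0.6, [138.3, 193.8])]
mould_base [(0.97, [138.1, 194.0])]
side [479. 863. 712.] [ 0.04 -0.87 -0.49]
lock_knob [(0.58, [264.0, 255.4]), (0.29, [272.3, 189.0])]
dowel_big [(0.96, [244.4, 270.6]), (0.58, [243.2, 262.1])]
dowel_small [(0.74, [244.4, 258.2]), (0.39, [243.2, 261.5]), (0.19, [271.3, 190.4])]
mould_top [(0.72, [273.3, 195.6]), (0.64, [280.6, 164.0]), (0.21, [241.8, 270.5])]
hole_big [(0.83, [277.8, 196.9]), (0.68, [287.0, 161.9])]
hole_small [(0.95, [275.2, 158.4]), (0.77, [270.1, 189.6])]
parting_face [(0.56, [243.4, 258.7])]
mould_base [(0.94, [255.8, 269.5])]
{'t': 0.9, 'joints': array([ 1.15039873e+00,  4.90887600e-01,  1.55889243e+00, -2.16299149e-05,
        1.09166503e+00, -1.05638050e-01]), 'qvel': array([-0.00065429,  0.00142359, -0.00034895,  0.00101623,  0.00011487,
        0.00250685]), 'tau': array([ 1.77062125e-04, -6.12470055e+01, -2.58426440e+01,  6.92835543e-02,
        4.47042030e-02,  2.17857540e-06]), 'eef_pos': array([193.51065758, 594.31975306, 214.67126284]), 'tcp_rot': array([3.14144790e+00, 3.46517362e-05, 2.82684307e+00]), 'ft_force': array([0.96904413, 0.26333721, 0.22318221]), 'moment': array([ 0.0554735 , -0.00068897, -0.02633944]), 'opening': 0.999003946169195}
```

Run:
```python
import cv2
for n in("top","side"):
    a=cv2.imread(f"pics/{n}0.png"); cv2.imwrite(f"pics/{n}0b.png",cv2.resize(a,(800,600),interpolation=2))
a=cv2.imread("pics/top0.png"); cv2.imwrite("pics/top0c.png",cv2.resize(a[140:260,90:210],(600,600),interpolation=2))
cv2.imwrite("pics/top0d.png",cv2.resize(a[140:260,240:400],(800,600),interpolation=2))
```

```text
(no output)
```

View pics/top0b.png

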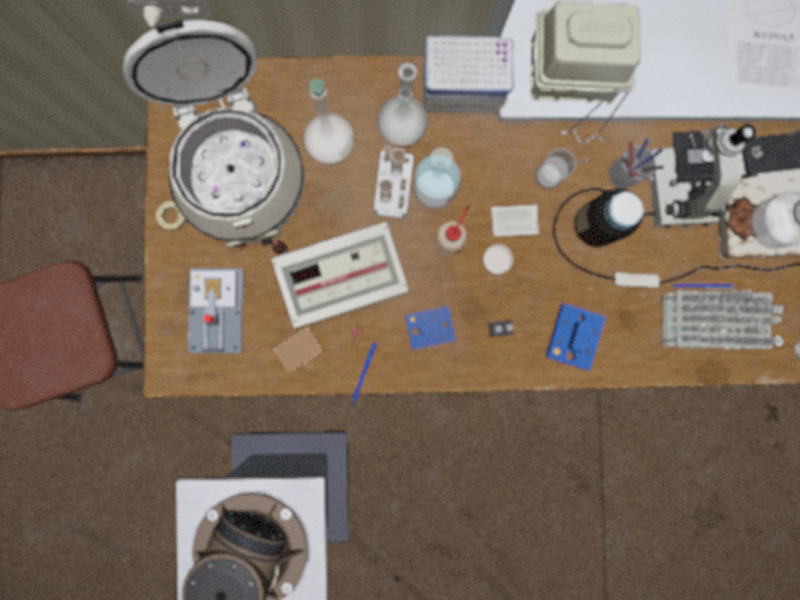

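View pics/side0b.png

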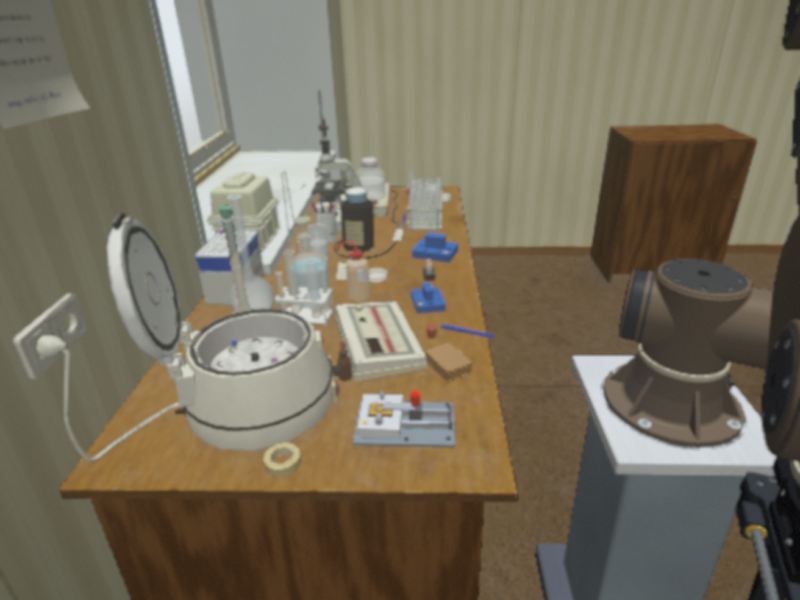

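View pics/top0c.png

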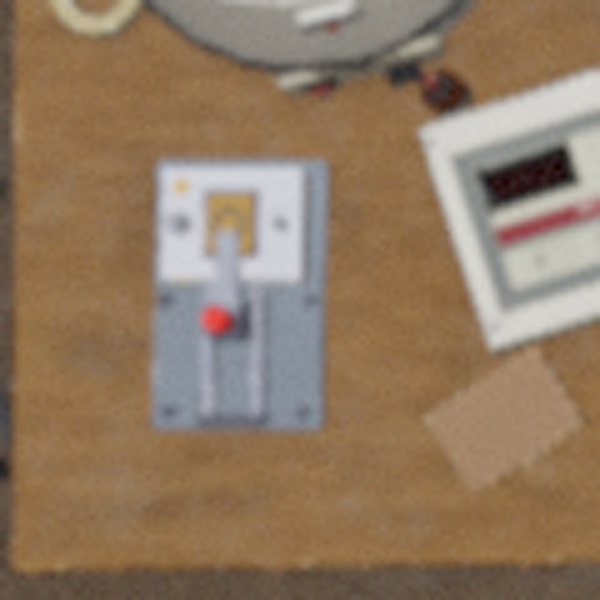

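View pics/top0d.png

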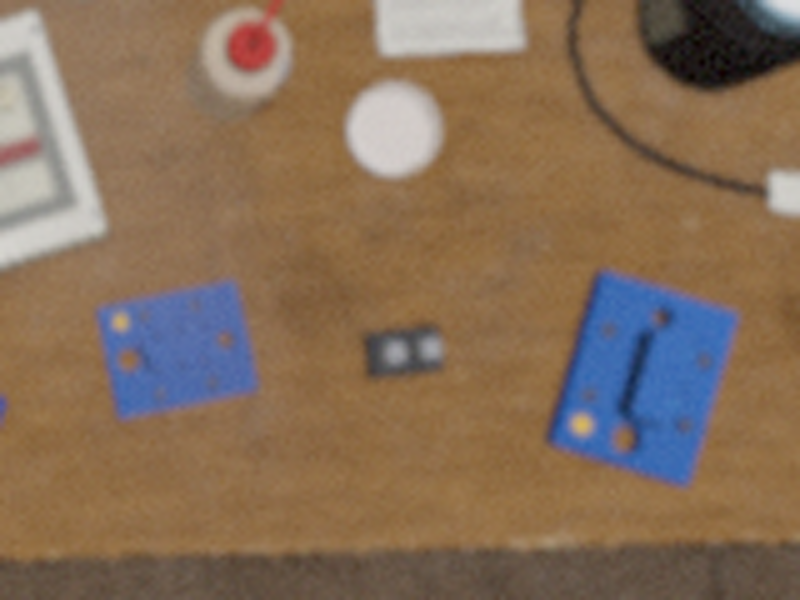

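Run:
```python
from h import *
import pickle
out={}
for n in("top","side"):
    snap(n,f"pics/{n}1.png")
    for q in ["mould_base","mould_top","lock_knob","slide_box","dropper_bottle","red_stopper","cuvette_box","wash_bottle"]:
        rs=env.trace(q,n)
        out[n,q]=[(r["conf"],r["pixel"],np.array(r["pixels"])) for r in rs]
        for r in rs: print(n,q,round(r["conf"],2),np.round(r["pixel"]),int(np.sum(r["pixels"])),atz(n,r["pixel"],15).round() if r["pixel"] is not None else "")
pickle.dump(out,open("m0.pkl","wb"))
f=lambda n,p,z:atz(n,p,z).round(1)
print("base",f("top",(138.1,194),0),f("side",(255.8,269.5),0))
print("dowels top",f("top",(129.3,185.1),34),f("top",(149.7,184.2),34),"side",f("side",(244.4,270.6),34),f("side",(244.4,258.2),34))
print("left",f("top",(275.8,207),0),f("top",(261.4,212.2),0),"side",f("side",(273.3,195.6),0),f("side",(277.8,196.9),0),f("side",(270.1,189.6),0))
print("right",f("top",(367.2,218.9),0),f("top",(365.6,229.8),0),f("top",(367.4,204.4),0))
# corner sizes in crop d (scale 5, offset 240,140)
for nm,c in dict(left=[(97,310),(237,281),(258,385),(119,418)],right=[(600,270),(738,315),(690,485),(550,445)]).items():
    P=[atz("top",(240+x/5,140+y/5),20) for x,y in c]
    print(nm,[round(float(np.linalg.norm(P[i]-P[(i+1)%4])),1) for i in range(4)],np.mean(P,0).round(1))
```

```text
top mould_base 0.91 [138. 197.] 1730 [524.  66.  15.]
top mould_top 0.85 [275. 207.] 680 [ 479. -398.   15.]
top mould_top 0.75 [369. 216.] 1025 [ 444. -720.   15.]
top lock_knob 0.49 [131. 203.] 144 [501.  92.  15.]
top slide_box 0.92 [189. 224.] 557 [ 428. -105.   15.]
top dropper_bottle 0.45 [182. 160.] 89 [646. -84.  15.]
top cuvette_box 0.47 [320. 209.] 137 [ 470. -551.   15.]
top cuvette_box 0.16 [189. 222.] 492 [ 434. -105.   15.]
top wash_bottle 0.85 [288. 152.] 371 [ 669. -446.   15.]
top wash_bottle 0.49 [271. 209.] 673 [ 474. -385.   15.]
side mould_base 0.73 [256. 272.] 1963 [523.  88.  15.]
side mould_top 0.75 [275. 194.] 317 [ 462. -373.   15.]
side mould_top 0.58 [282. 160.] 422 [ 423. -711.   15.]
side lock_knob 0.73 [277. 192.] 302 [ 455. -393.   15.]
side lock_knob 0.58 [263. 260.] 219 [506.  34.  15.]
side lock_knob 0.4 [222. 231.] 170 [ 650. -115.   15.]
side dropper_bottle 0.6 [220. 229.] 185 [ 655. -124.   15.]
side dropper_bottle 0.38 [259. 271.] 1905 [515.  85.  15.]
side red_stopper 0.53 [280. 210.] 30 [ 447. -252.   15.]
side cuvette_box 0.63 [277. 175.] 80 [ 452. -546.   15.]
side wash_bottle 0.78 [230. 177.] 421 [ 661. -528.   15.]
base [534.   70.4   0. ] [525.7  61.    0. ]
dowels top [562.1  92.1  34. ] [563.9  23.2  34. ] side [555.8 104.1  34. ] [559.3  50.3  34. ]
left [ 480.7 -401.9    0. ] [ 463.8 -352.     0. ] side [ 469.6 -385.1    0. ] [ 451.2 -374.3    0. ] [ 482.7 -436.7    0. ]
right [ 433.5 -717.4    0. ] [ 396.2 -710.4    0. ] [ 483.6 -720.     0. ]
left [97.3, 71.9, 96.9, 74.5] [ 471.  -399.3   20. ]
right [100.1, 121.2, 99.8, 124.6] [ 444.2 -718.    20. ]
```

Look-alikes: the blue half at (276,207) measures 97x73 mm, and the one at (367,219) measures about 122x100 mm. The left one fits 96x76 mm; its mark and big hole point to image left (+y). Next, fitting poses by silhouette.

```bash
cat > fit.py <<'E'
from h import *
from scipy.optimize import minimize
def box(x0,x1,y0,y1,z0,z1): return np.array([[x,y,z] for x in(x0,x1) for y in(y0,y1) for z in(z0,z1)],float)
BASE=[box(-100,85,-58,58,0,10),box(0,76,-48,48,10,34)]
TOP=[box(-38,38,-48,48,0,20),box(-11,11,-24,24,20,52)]
def place(P,x,y,yaw,z=0):
    c,s=np.cos(yaw),np.sin(yaw); return P@np.array([[c,-s,0],[s,c,0],[0,0,1]]).T+[x,y,z]
S=8
def sil(n,boxes,x,y,yaw,z,roi):
    u0,v0,u1,v1=roi; m=np.zeros(((v1-v0)*S,(u1-u0)*S),np.uint8)
    for b in boxes:
        q=proj(n,place(b,x,y,yaw,z)); q=(q+0.5-[u0,v0])*S
        h=cv2.convexHull(q.astype(np.float32)).astype(np.float32)
        cv2.fillConvexPoly(m,np.round(h*16).astype(np.int32),1,shift=4)
    return cv2.resize(m.astype(np.float32),(u1-u0,v1-v0),interpolation=cv2.INTER_AREA)
def fit(masks,boxes,p0,z=0):
    # masks: list of (cam, soft mask float 384x512)
    rois=[]
    for n,m in masks:
        q=np.vstack([proj(n,place(b,*p0,z)) for b in boxes]); a=np.floor(q.min(0)-8).astype(int);c=np.ceil(q.max(0)+8).astype(int)
        rois.append((max(a[0],0),max(a[1],0),min(c[0],512),min(c[1],384)))
    def cost(p):
        e=0
        for (n,m),r in zip(masks,rois):
            e+=np.sum((sil(n,boxes,p[0],p[1],p[2]/100,z,r)-m[r[1]:r[3],r[0]:r[2]])**2)
        return e
    best=None
    q=np.array([p0[0],p0[1],p0[2]*100])
    for k in range(3):
        r=minimize(cost,q,method="Nelder-Mead",options=dict(initial_simplex=q+np.vstack([np.zeros(3),np.diag([8,8,8])/(k+1)]),xatol=.02,fatol=.02)); q=r.x
    return [round(float(q[0]),1),round(float(q[1]),1),round(float(q[2])/100,4)],round(float(r.fun),1)
def blue(im):
    a=im.astype(float); d=a[:,:,2]-a[:,:,0]  # soft
    return np.clip((d-0)/80,0,1)
E
python3 - <<'E'
from fit import *
import pickle
o=pickle.load(open("m0.pkl","rb"))
mb={n:o[n,"mould_base"][0][2].astype(float) for n in("top","side")}
mt={n:o[n,"mould_top"][0][2].astype(float) for n in("top","side")}
for nm,m,B,p in(("base",mb,BASE,(525,66,0.)),("top",mt,TOP,(474,-399,.15))):
    for cs in(["top"],["side"],["top","side"]): print(nm,cs,fit([(c,m[c]) for c in cs],B,p))
for c in("top","side"):
  im=cv2.imread(f"pics/{c}1.png")[:,:,::-1]
  pts=(276,207) if c=="top" else (274,194)
  print(im[pts[1]-2,pts[0]-5],im[pts[1]+18,pts[0]])
E
```

```text
base ['top'] ([527.2, 70.2, -0.0236], 116.0)
base ['side'] ([523.0, 67.9, -0.0173], 90.1)
base ['top', 'side'] ([524.1, 68.4, -0.0167], 230.2)
top ['top'] ([470.9, -398.1, 0.2046], 30.7)
top ['side'] ([468.5, -401.0, 0.2035], 16.2)Traceback (most recent call last):
  File "<stdin>", line 7, in <module>
  File "fit.py", line 30, in fit
    r=minimize(cost,q,method="Nelder-Mead",options=dict(initial_simplex=q+np.vstack([np.zeros(3),np.diag([8,8,8])/(k+1)]),xatol=.02,fatol=.02)); q=r.x
    res = _minimize_neldermead(fun, x0, args, callback, bounds=bounds,
                               **options)
    fxr = func(xr)
    fx = function(np.copy(x), *(wrapper_args + args))
  File "fit.py", line 25, in cost
    e+=np.sum((sil(n,boxes,p[0],p[1],p[2]/100,z,r)-m[r[1]:r[3],r[0]:r[2]])**2)
               ~~~^^^^^^^^^^^^^^^^^^^^^^^^^^^^^^^^
  File "fit.py", line 12, in sil
    q=proj(n,place(b,x,y,yaw,z)); q=(q+0.5-[u0,v0])*S
  File "h.py", line 12, in proj
    K,D,r,t=cal(n); return cv2.projectPoints(np.array(P,float).reshape(-1,1,3),r,t,K,D)[0].reshape(-1,2)
            ~~~^^^
  File "h.py", line 4, in cal
    c=env.calibration(n); return np.array(c["intrinsics"],float),np.array(c["dist_coeffs"],float),np.array(c["rvec"],float),np.array(c["tvec"],float).reshape(3)
ValueError: time passes only in moves, steps and waits
```

```bash
python3 - <<'E'
from cell import env
import pickle
pickle.dump({n:env.calibration(n) for n in("top","side")},open("cal.pkl","wb"))
E
sed -i 's/c=env.calibration(n); return/c=CAL[n]; return/; s/^import numpy as np, cv2/import numpy as np, cv2, pickle\nCAL=pickle.load(open("\.\/cal.pkl","rb"))/' h.py
python3 - <<'E'
from fit import *
o=pickle.load(open("m0.pkl","rb"))
mt={n:o[n,"mould_top"][0][2].astype(float) for n in("top","side")}
print(fit([(c,mt[c]) for c in mt],TOP,(470,-399,.2)))
# knob
cen={}
for n,roi in(("top",(120,190,145,215)),("side",(255,240,285,275))):
    im=cv2.imread(f"pics/{n}1.png")[:,:,::-1].astype(float)
    u0,v0,u1,v1=roi; a=im[v0:v1,u0:u1]; w=np.clip(a[:,:,0]-np.maximum(a[:,:,1],a[:,:,2])-50,0,100)
    V,U=np.mgrid[v0:v1,u0:u1]; cen[n]=(float((w*U).sum()/w.sum()),float((w*V).sum()/w.sum())); print(n,cen[n],w.sum()/100)
print(tri(cen.items()).round(1), atz("top",cen["top"],75).round(1),atz("side",cen["side"],64).round(1))
for q in(-0.0,):
    p=place(np.array([[-28,0,65],[-40,0,65],[-20,0,65.]]),524.7,68.9,-.019); print(p.round(1), proj("top",p).round(1),proj("side",p).round(1))
E
```

```text
([470.2, -398.5, 0.2061], 56.6)
top (132.8049095607235, 203.49741602067184) 15.48
side (265.29473684210524, 253.08) 28.5
[497.2  71.2  70.5] [498.  70.  75.] [496.5  63.3  64. ]
[[496.7  69.4  65. ]
 [484.7  69.7  65. ]
 [504.7  69.3  65. ]] [[133.7 204. ]
 [133.7 207.7]
 [133.8 201.6]] [[265.2 254.2]
 [269.3 254.2]
 [262.4 254.1]]
```

Run:
```python
from h import *
for px in((150,153),(135,150),(147,157)):
  for z in(0,60,120,180): print(px,z,atz("top",px,z).round())
for px in((213,236),(212,225)): 
  for z in (60,130): print("side",px,z,atz("side",px,z).round())
# side: pot rim top front ~ (205,205)*? 
print(atz("top",(175,165),60).round())
```

```text
(150, 153) 0 [675.  29.   0.]
(150, 153) 60 [666.  17.  60.]
(150, 153) 120 [656.   4. 120.]
(150, 153) 180 [646.  -8. 180.]
(135, 150) 0 [687.  81.   0.]
(135, 150) 60 [677.  67.  60.]
(135, 150) 120 [666.  52. 120.]
(135, 150) 180 [656.  38. 180.]
(147, 157) 0 [662.  40.   0.]
(147, 157) 60 [652.  27.  60.]
(147, 157) 120 [643.  14. 120.]
(147, 157) 180 [634.   1. 180.]
side (213, 236) 60 [662. -25.  60.]
side (213, 236) 130 [643.  71. 130.]
side (212, 225) 60 [675. -85.  60.]
side (212, 225) 130 [654.  16. 130.]
[624. -66.  60.]
```

Call:
drive_tool([
  {"dx":40,"dy":-8,"dz":0,"yaw":5},
  {"dx":35,"dy":-22,"dz":0,"yaw":5},
  {"dx":30,"dy":-28,"dz":0,"yaw":5},
  {"dx":28,"dy":-30,"dz":0,"yaw":1.9},
  {"dx":26,"dy":-32,"dz":0,"yaw":0},
], grip=0.6)

```text
t: 2.22
eef_pos: [353.8, 473.1, 214.5]
tcp_rot: [3.141, 0.0, 3.124]
ft_force: [0.3, 1.0, 0.0]
opening: 0.706
```

Call:
drive_tool([
  {"dx":13,"dy":-39,"dz":0},
  {"dx":13,"dy":-39,"dz":-10},
  {"dx":13,"dy":-39,"dz":-10},
  {"dx":13,"dy":-39,"dz":-10},
  {"dx":13,"dy":-39,"dz":-10},
])

```text
invalid input
```

Call:
drive_tool([
  {"dx":15,"dy":-39,"dz":-10},
  {"dx":15,"dy":-39,"dz":-10},
  {"dx":16,"dy":-39,"dz":-10},
  {"dx":16,"dy":-39,"dz":-10},
  {"dx":17,"dy":-39,"dz":-10},
])

```text
invalid input
```

Call:
drive_tool([
  {"dx":0,"dy":-14,"dz":-10},
  {"dx":0,"dy":0,"dz":0},
])

```text
invalid input
```

Run:
```python
from h import *
for n,r in(("top",(90,150,200,232)),("side",(200,170,330,300))):
    a=snap(n,f"pics/{n}2.png")[r[1]:r[3],r[0]:r[2],::-1]
    cv2.imwrite(f"pics/{n}2c.png",cv2.resize(a,None,fx=4.5,fy=4.5,interpolation=2))
print(env.state()["eef_pos"],env.state()["tcp_rot"])
```

```text
[355.72801113 470.72919744 214.78024644] [-3.14093432e+00  4.17854647e-04  3.11718211e+00]
```

View pics/side2c.png

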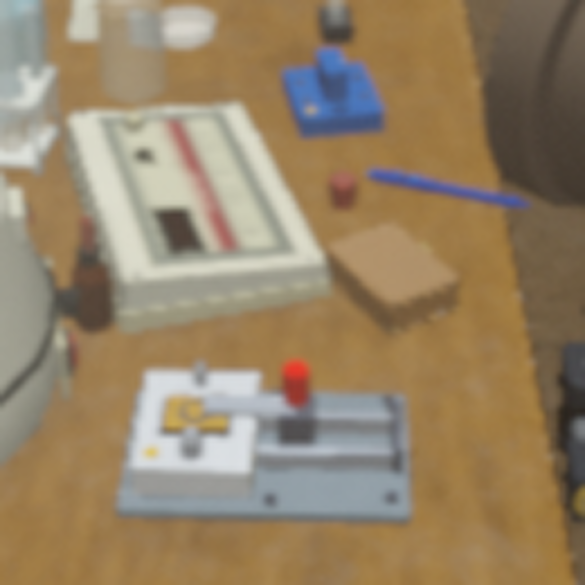

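Call:
drive_tool([
  {"dx":13,"dy":-39,"dz":0,"yaw":0},
  {"dx":13,"dy":-39,"dz":-10,"yaw":0},
  {"dx":13,"dy":-39,"dz":-10,"yaw":0},
  {"dx":13,"dy":-39,"dz":-10,"yaw":0},
  {"dx":13,"dy":-39,"dz":-10,"yaw":0},
])

```text
t: 2.73
eef_pos: [416.7, 280.5, 175.1]
tcp_rot: [3.141, 0.001, 3.123]
ft_force: [0.5, -0.3, 0.8]
opening: 0.6
```

Call:
drive_tool([
  {"dx":15,"dy":-39,"dz":-10,"yaw":0},
  {"dx":15,"dy":-39,"dz":-10,"yaw":0},
  {"dx":15,"dy":-39,"dz":-10,"yaw":0},
  {"dx":16,"dy":-39,"dz":-10,"yaw":0},
  {"dx":15,"dy":-39,"dz":-10,"yaw":0},
])

```text
t: 3.15
eef_pos: [490.9, 91.5, 126.7]
tcp_rot: [3.141, 0.001, 3.122]
ft_force: [0.6, 0.2, -0.0]
opening: 0.6
```

Call:
drive_tool([
  {"dx":0,"dy":-11,"dz":-10,"yaw":0},
  {"dx":0,"dy":0,"dz":0,"yaw":0},
])

```text
t: 3.32
eef_pos: [490.3, 79.7, 115.4]
tcp_rot: [-3.141, -0.002, 3.118]
ft_force: [0.4, 0.3, -0.6]
opening: 0.6
```

Run:
```python
from h import *
for n,r in(("top",(90,150,200,232)),("side",(200,170,330,300))):
    a=snap(n,f"pics/{n}3.png")[r[1]:r[3],r[0]:r[2],::-1]
    cv2.imwrite(f"pics/{n}3c.png",cv2.resize(a,None,fx=4.5,fy=4.5,interpolation=2))
print(env.state()["eef_pos"],env.state()["tcp_rot"],env.state()["ft_force"])
```

```text
[490.15353416  82.20350847 116.8327701 ] [ 3.14135659e+00 -7.60172457e-04  3.12069880e+00] [ 0.45633862 -0.59956876 -0.11519299]
```

View pics/side3c.png

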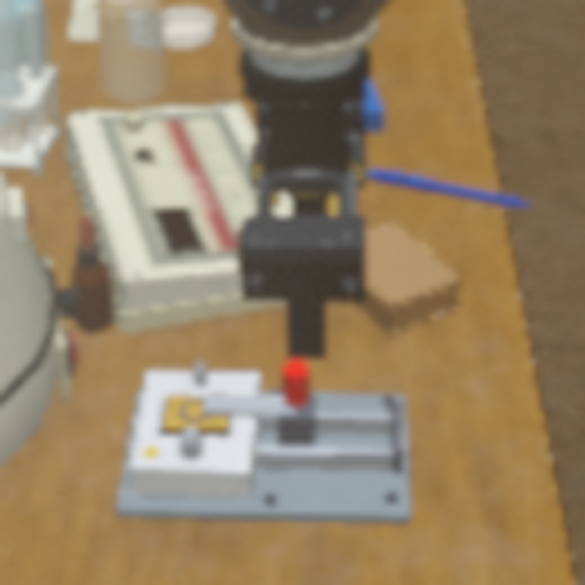

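Call:
drive_tool([
  {"dx":7,"dy":-12.7,"dz":0,"yaw":0},
  {"dx":0,"dy":0,"dz":-30,"yaw":0},
  {"dx":0,"dy":0,"dz":-30,"yaw":0},
  {"dx":0,"dy":0,"dz":-2,"yaw":0},
  {"dx":0,"dy":0,"dz":0,"yaw":0},
])

```text
t: 3.83
eef_pos: [496.7, 70.5, 54.7]
tcp_rot: [3.142, -0.002, 3.124]
ft_force: [0.1, -0.2, 0.1]
opening: 0.601
```

Call:
drive_tool([
  {"dx":0,"dy":0,"dz":0,"yaw":0},
  {"dx":0,"dy":0,"dz":0,"yaw":0},
  {"dx":0,"dy":0,"dz":0,"yaw":0},
  {"dx":0,"dy":0,"dz":0,"yaw":0},
  {"dx":0,"dy":0,"dz":0,"yaw":0},
], grip=0.1)

```text
t: 4.25
eef_pos: [497.5, 69.2, 55.6]
tcp_rot: [3.141, 0.001, 3.122]
ft_force: [0.0, 0.1, -0.1]
opening: 0.304
```

Call:
drive_tool([
  {"dx":0,"dy":0,"dz":0,"yaw":0},
  {"dx":0,"dy":0,"dz":0,"yaw":0},
  {"dx":0,"dy":0,"dz":0,"yaw":0},
  {"dx":0,"dy":0,"dz":0,"yaw":0},
])

```text
t: 4.58
eef_pos: [497.5, 71.9, 55.4]
tcp_rot: [3.138, 0.001, 3.121]
ft_force: [0.9, 30.2, 4.1]
opening: 0.183
```

Run:
```python
from h import *
s=env.state(); print(s["eef_pos"],s["tcp_rot"],s["ft_force"],s["moment"],s["opening"])
```

```text
[497.54472225  71.87842279  55.41795132] [3.13831714e+00 1.32629102e-03 3.12062416e+00] [ 0.85143406 30.23210526  4.0667421 ] [ 5.50689288 -0.01691702  0.05244039] 0.18315268932780143
```

Call:
drive_tool([
  {"dx":0,"dy":2,"dz":0,"yaw":0},
  {"dx":0,"dy":1,"dz":0,"yaw":0},
  {"dx":0,"dy":0,"dz":0,"yaw":0},
])

```text
t: 4.83
eef_pos: [497.6, 72.4, 55.4]
tcp_rot: [3.141, 0.001, 3.122]
ft_force: [-0.9, 2.7, 5.4]
opening: 0.18
```

Call:
drive_tool([
  {"dx":-8,"dy":0.2,"dz":0,"yaw":0},
  {"dx":-10,"dy":0.2,"dz":0,"yaw":0},
  {"dx":-10,"dy":0.2,"dz":0,"yaw":0},
  {"dx":-8,"dy":0.1,"dz":0,"yaw":0},
  {"dx":-4,"dy":0.1,"dz":0,"yaw":0},
])

```text
t: 5.25
eef_pos: [456.8, 73.2, 55.4]
tcp_rot: [3.141, 0.002, 3.122]
ft_force: [2.9, 4.2, 3.0]
opening: 0.183
```

Call:
drive_tool([
  {"dx":-3,"dy":0,"dz":0,"yaw":0},
  {"dx":-2,"dy":0,"dz":0,"yaw":0},
])

```text
t: 5.42
eef_pos: [452.4, 73.3, 55.4]
tcp_rot: [3.141, 0.002, 3.121]
ft_force: [2.9, 6.3, 5.5]
opening: 0.178
```

Call:
drive_tool([
  {"dx":-2,"dy":0.2,"dz":0,"yaw":0},
  {"dx":-2,"dy":0.2,"dz":0,"yaw":0},
  {"dx":-1,"dy":0,"dz":0,"yaw":0},
])

```text
t: 5.67
eef_pos: [449.4, 73.4, 55.5]
tcp_rot: [3.141, 0.006, 3.122]
ft_force: [12.0, 2.4, -2.7]
opening: 0.175
```

Call:
drive_tool([
  {"dx":-2,"dy":0.1,"dz":0,"yaw":0},
  {"dx":-2,"dy":0,"dz":0,"yaw":0},
])

```text
t: 5.83
eef_pos: [449.1, 73.4, 55.6]
tcp_rot: [3.141, 0.014, 3.121]
ft_force: [30.1, 2.3, -19.4]
opening: 0.18
```

Call:
drive_tool([
  {"dx":2,"dy":0,"dz":0,"yaw":0},
  {"dx":0,"dy":0,"dz":0,"yaw":0},
])

```text
t: 6.0
eef_pos: [449.3, 73.4, 55.5]
tcp_rot: [3.141, 0.009, 3.121]
ft_force: [17.3, 1.7, -5.2]
opening: 0.184
```

Call:
drive_tool([
  {"dx":0,"dy":0,"dz":0,"yaw":0},
  {"dx":0,"dy":0,"dz":0,"yaw":0},
  {"dx":0,"dy":0,"dz":10,"yaw":0},
  {"dx":0,"dy":0,"dz":30,"yaw":0},
  {"dx":0,"dy":0,"dz":30,"yaw":0},
], grip=0.7)

```text
t: 6.42
eef_pos: [443.6, 73.3, 124.8]
tcp_rot: [-3.141, -0.005, 3.122]
ft_force: [-0.7, -0.5, 0.8]
opening: 0.472
```

Call:
drive_tool([
  {"dx":0,"dy":-40,"dz":10,"yaw":0},
  {"dx":0,"dy":-40,"dz":0,"yaw":2},
  {"dx":0,"dy":-40,"dz":0,"yaw":5},
  {"dx":0,"dy":-40,"dz":0,"yaw":5},
  {"dx":0,"dy":-40,"dz":0,"yaw":0},
])

```text
t: 6.83
eef_pos: [444.0, -128.0, 134.8]
tcp_rot: [3.141, -0.001, -2.946]
ft_force: [0.7, 0.5, 1.1]
opening: 0.697
```

Run:
```python
from fit import *
s=env.state(); print(s["eef_pos"],s["tcp_rot"],s["ft_force"])
ms=[]; mt=[]
for n,r in(("top",(90,150,200,232)),("side",(200,170,330,300))):
    im=snap(n,f"pics/{n}4.png"); a=im[r[1]:r[3],r[0]:r[2],::-1]
    cv2.imwrite(f"pics/{n}4c.png",cv2.resize(a,None,fx=4.5,fy=4.5,interpolation=2))
    b=env.trace("mould_base",n)
    if b: ms.append((n,np.array(b[0]["pixels"],float))); print(n,b[0]["conf"],b[0]["pixel"])
    for r in env.trace("mould_top",n): 
        print(n,"mt",r["conf"],r["pixel"]); 
        if abs(r["pixel"][0]-275)<6: mt.append((n,np.array(r["pixels"],float)))
for m in ms: print("base",m[0],fit([m],BASE,(525,70,-.02)))
for m in mt: print("mt",m[0],fit([m],TOP,(470,-399,.2)))
```

```text
[ 444.03342117 -128.01229494  134.84539231] [ 3.14091864e+00 -9.71280388e-04 -2.94619750e+00] [0.74585778 0.4886326  1.08152656]
top 0.9 [138.1, 194.4]
top mt 0.94 [275.4, 207.6]
top mt 0.7 [371.4, 217.3]
side 0.6 [259.1, 273.6]
side mt 0.71 [270.0, 193.4]
side mt 0.46 [268.6, 162.0]
base top ([528.0, 74.0, -0.0164], 289.3)
base side ([523.0, 69.8, 0.0068], 107.1)
mt top ([472.1, -398.2, 0.187], 35.9)
mt side ([474.8, -398.8, 0.0251], 66.5)
```

View pics/side4c.png

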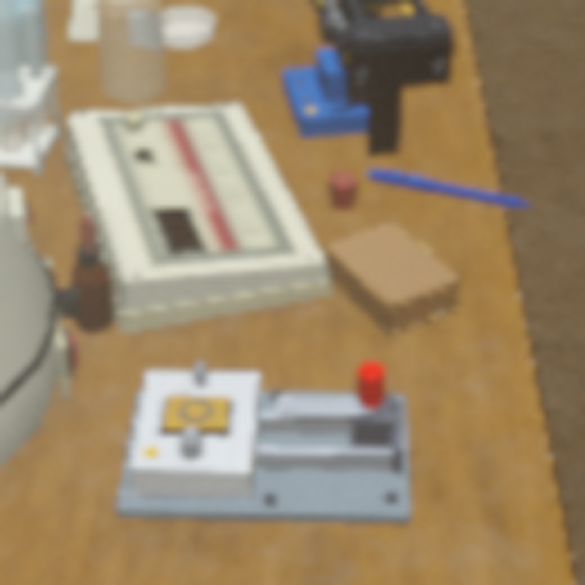

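View pics/top4c.png

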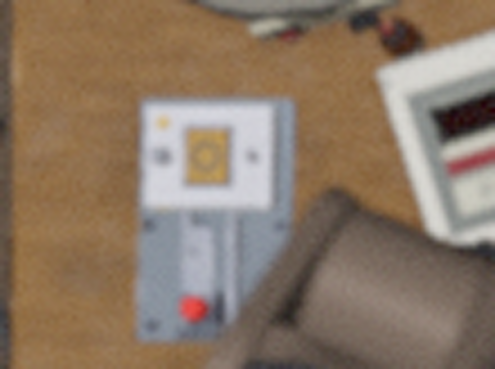

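Call:
drive_tool([
  {"dx":5,"dy":-40,"dz":0,"yaw":0.5},
  {"dx":5,"dy":-40,"dz":0,"yaw":0},
  {"dx":5,"dy":-40,"dz":0,"yaw":0},
  {"dx":5,"dy":-40,"dz":0,"yaw":0},
  {"dx":5,"dy":-40,"dz":0,"yaw":0},
], grip=1.0)

```text
t: 7.55
eef_pos: [470.8, -326.5, 134.9]
tcp_rot: [3.141, -0.0, -2.941]
ft_force: [1.3, -0.0, -0.2]
opening: 0.977
```

Call:
drive_tool([
  {"dx":2,"dy":-35,"dz":0,"yaw":0},
  {"dx":0,"dy":-35,"dz":-30,"yaw":0},
  {"dx":0,"dy":0,"dz":-10,"yaw":0},
  {"dx":0,"dy":0,"dz":0,"yaw":0},
])

```text
t: 7.88
eef_pos: [471.6, -391.7, 94.8]
tcp_rot: [3.137, -0.003, -2.943]
ft_force: [0.2, 0.3, -0.2]
opening: 0.999
```

Run:
```python
from fit import *
s=env.state(); print(s["eef_pos"],s["tcp_rot"],s["ft_force"])
for n,r in(("top",(230,160,340,240)),("side",(220,140,330,230))):
    im=snap(n,f"pics/{n}5.png"); a=im[r[1]:r[3],r[0]:r[2],::-1]
    cv2.imwrite(f"pics/{n}5c.png",cv2.resize(a,None,fx=6,fy=6,interpolation=2))
print(proj("side",[s["eef_pos"],s["eef_pos"]*[1,1,0]+[0,0,52]]).round(1))
```

```text
[ 471.64876058 -391.72679961   94.84798   ] [ 3.13717279e+00 -2.68838441e-03 -2.94327313e+00] [ 0.15909075  0.32544501 -0.21966202]
[[272.7 174.3]
 [272.8 183.7]]
```

View pics/side5c.png

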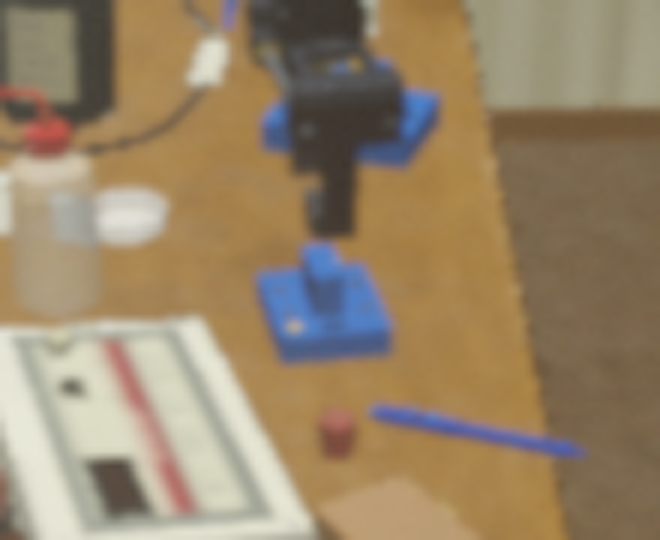

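Call:
drive_tool([
  {"dx":-1,"dy":-5.5,"dz":-10,"yaw":0},
  {"dx":0,"dy":0,"dz":-25,"yaw":0},
  {"dx":0,"dy":0,"dz":-25,"yaw":0},
  {"dx":0,"dy":0,"dz":-10,"yaw":0},
  {"dx":0,"dy":0,"dz":0,"yaw":0},
])

```text
t: 8.4
eef_pos: [471.0, -397.3, 26.1]
tcp_rot: [3.139, -0.002, -2.942]
ft_force: [-0.9, -0.6, 0.2]
opening: 0.999
```

Call:
drive_tool([
  {"dx":0,"dy":0,"dz":-3,"yaw":0},
  {"dx":0,"dy":0,"dz":0,"yaw":0},
])

```text
t: 8.57
eef_pos: [471.8, -398.7, 25.6]
tcp_rot: [-3.141, 0.001, -2.943]
ft_force: [0.1, 0.1, 0.3]
opening: 0.999
```

Call:
drive_tool([
  {"dx":0,"dy":0,"dz":0,"yaw":0},
  {"dx":0,"dy":0,"dz":0,"yaw":0},
  {"dx":0,"dy":0,"dz":0,"yaw":0},
  {"dx":0,"dy":0,"dz":0,"yaw":0},
  {"dx":0,"dy":0,"dz":0,"yaw":0},
], grip=0.3)

```text
t: 8.98
eef_pos: [471.3, -398.8, 25.1]
tcp_rot: [-3.141, 0.0, -2.943]
ft_force: [-0.7, 0.1, -0.8]
opening: 0.706
```

Call:
drive_tool([
  {"dx":0,"dy":0,"dz":0,"yaw":0},
  {"dx":0,"dy":0,"dz":0,"yaw":0},
  {"dx":0,"dy":0,"dz":0,"yaw":0},
])

```text
t: 9.23
eef_pos: [471.1, -398.4, 24.7]
tcp_rot: [3.141, -0.0, -2.943]
ft_force: [0.5, -0.8, 0.5]
opening: 0.501
```

Call:
drive_tool([
  {"dx":0,"dy":0,"dz":0,"yaw":0},
  {"dx":0,"dy":0,"dz":0,"yaw":0},
])

```text
t: 9.4
eef_pos: [471.2, -398.4, 24.7]
tcp_rot: [3.141, -0.0, -2.943]
ft_force: [-1.1, 2.6, 2.1]
opening: 0.504
```

Call:
drive_tool([
  {"dx":0,"dy":0,"dz":5,"yaw":0},
  {"dx":0,"dy":0,"dz":20,"yaw":0},
  {"dx":0,"dy":0,"dz":30,"yaw":0},
  {"dx":0,"dy":0,"dz":30,"yaw":0},
  {"dx":0,"dy":0,"dz":0,"yaw":0},
])

```text
t: 9.82
eef_pos: [472.9, -400.3, 115.1]
tcp_rot: [-3.135, 0.004, -2.943]
ft_force: [1.1, -1.1, -2.9]
opening: 0.503
```

Run:
```python
from fit import *
s=env.state(); print(s["eef_pos"],s["tcp_rot"],s["ft_force"],s["moment"],s["opening"])
for n,r in(("top",(230,160,340,240)),("side",(220,140,330,230))):
    im=snap(n,f"pics/{n}6.png"); a=im[r[1]:r[3],r[0]:r[2],::-1]
    cv2.imwrite(f"pics/{n}6c.png",cv2.resize(a,None,fx=6,fy=6,interpolation=2))
```

```text
[ 472.90502979 -400.31115081  115.1489017 ] [-3.13496305  0.00411231 -2.94302787] [ 1.10545161 -1.09321646 -2.8806397 ] [-0.02839181 -0.05226254  0.00559975] 0.502791007131127
```

View pics/side6c.png

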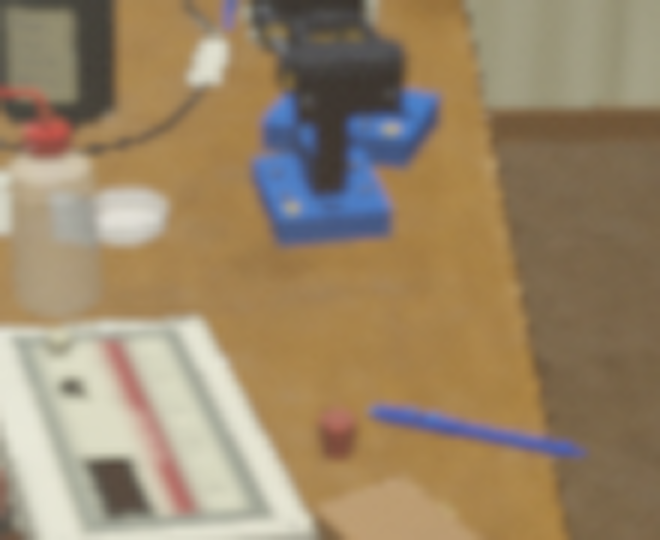

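Call:
drive_tool([
  {"dx":0,"dy":15,"dz":30,"yaw":-2.5},
  {"dx":0,"dy":39,"dz":0,"yaw":-2.5},
  {"dx":0,"dy":39,"dz":0,"yaw":-2.5},
  {"dx":0,"dy":39,"dz":0,"yaw":-2.5},
  {"dx":0,"dy":39,"dz":0,"yaw":-2.5},
])

```text
t: 10.33
eef_pos: [470.2, -225.7, 138.3]
tcp_rot: [3.14, -0.002, 3.119]
ft_force: [0.9, 0.4, -2.6]
opening: 0.502
```

Call:
drive_tool([
  {"dx":0,"dy":39,"dz":0,"yaw":0},
  {"dx":5,"dy":39,"dz":0,"yaw":0},
  {"dx":10,"dy":39,"dz":0,"yaw":0},
  {"dx":15,"dy":37,"dz":0,"yaw":0},
  {"dx":15,"dy":37,"dz":0,"yaw":0},
])

```text
t: 10.75
eef_pos: [515.7, -34.6, 138.5]
tcp_rot: [3.141, -0.002, 3.122]
ft_force: [0.7, -1.3, -2.7]
opening: 0.502
```

Call:
drive_tool([
  {"dx":15,"dy":37,"dz":0,"yaw":0},
  {"dx":15,"dy":37,"dz":0,"yaw":0},
  {"dx":10,"dy":25,"dz":0,"yaw":0},
  {"dx":0,"dy":0,"dz":0,"yaw":0},
])

```text
t: 11.08
eef_pos: [557.0, 66.5, 138.0]
tcp_rot: [3.141, -0.001, 3.125]
ft_force: [-0.3, -0.7, -3.1]
opening: 0.506
```

Run:
```python
from fit import *
s=env.state(); print(s["eef_pos"],s["tcp_rot"],s["ft_force"],s["moment"],s["opening"])
```

```text
[556.97418869  66.54159695 138.03430343] [ 3.14085749e+00 -1.37367658e-03  3.12541678e+00] [-0.25059663 -0.65399616 -3.09003993] [-0.01275385  0.06863373 -0.0373886 ] 0.5058019167551118
```

Call:
drive_tool([
  {"dx":6,"dy":4.5,"dz":-20,"yaw":-0.2},
  {"dx":0,"dy":0,"dz":-20,"yaw":0},
  {"dx":0,"dy":0,"dz":-10,"yaw":0},
  {"dx":0,"dy":0,"dz":0,"yaw":0},
  {"dx":0,"dy":0,"dz":0,"yaw":0},
])

```text
t: 11.5
eef_pos: [561.7, 66.4, 89.0]
tcp_rot: [-3.142, -0.002, 3.118]
ft_force: [0.2, 0.1, -2.4]
opening: 0.505
```

Run:
```python
from fit import *
s=env.state(); print(s["eef_pos"],s["tcp_rot"],s["ft_force"],s["moment"],s["opening"])
for n,r in(("top",(90,150,190,225)),("side",(200,200,310,290))):
    im=snap(n,f"pics/{n}7.png"); a=im[r[1]:r[3],r[0]:r[2],::-1]
    cv2.imwrite(f"pics/{n}7c.png",cv2.resize(a,None,fx=6.5,fy=6.5,interpolation=2))
z=s["eef_pos"][2]-24.7
for n in("top","side"):
    for r in env.trace("mould_top",n):
        if r["pixel"][0]<262:
            print(n,r["conf"],r["pixel"],np.sum(r["pixels"]),fit([(n,np.array(r["pixels"],float))],TOP[:1],(s["eef_pos"][0],s["eef_pos"][1],-.02),z))
            break
```

```text
[561.74988695  66.44415199  89.00646351] [-3.14156491e+00 -2.25172217e-03  3.11790262e+00] [ 0.16728626  0.13399627 -2.43525195] [ 0.06091144  0.03888996 -0.02464265] 0.5050492661591154
side 0.83 [246.2, 255.3] 483 ([560.2, 66.0, 0.002], 231.1)
```

View pics/side7c.png

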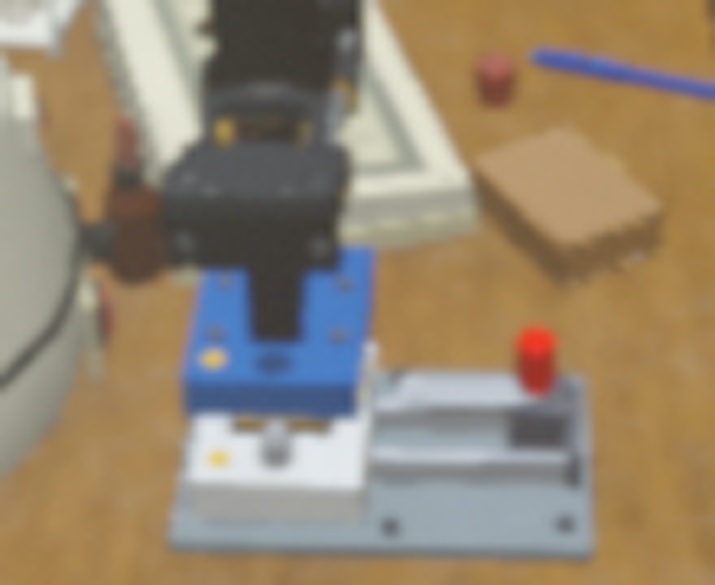

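View pics/top7c.png

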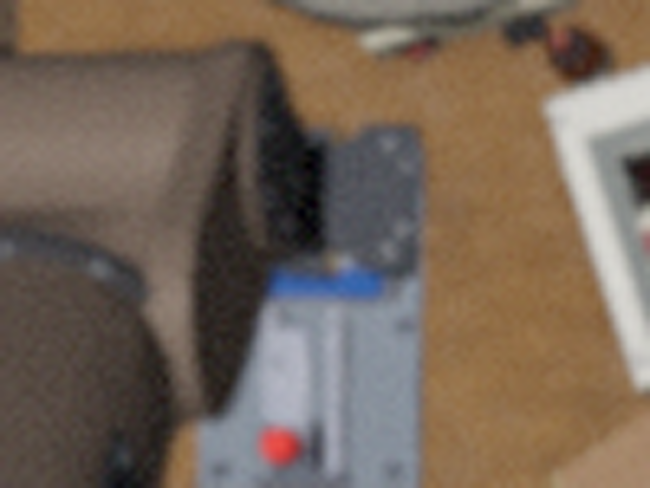

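Run:
```python
from fit import *
im=cv2.imread("pics/side7.png")[:,:,::-1].astype(float)
def edges(row,ch,lo,hi):
    g=np.gradient(cv2.GaussianBlur(ch,(0,0),.6)[row])[lo:hi]; U=np.arange(lo,hi)
    return U,g
bl=im[:,:,2]-im[:,:,0]
gr=im.sum(2)/3
def loc(U,g,sgn,a,b):
    w=np.clip(sgn*g,0,None)*((U>=a)&(U<=b)); return round(float((w*U).sum()/w.sum()),2)
for r in range(256,263):
    U,g=edges(r,bl,200,310); print("blue",r,loc(U,g,1,224,233),loc(U,g,-1,250,259))
for r in range(268,280):
    U,g=edges(r,gr,200,310); print("alu",r,im[r,222:234].sum(1).astype(int)//3,im[r,250:262].sum(1).astype(int)//3)
B=(525,70.4,-.0205)
P=place(np.array([[0,48,34],[76,48,34],[0,48,10],[76,48,10]]),*B); print("pred base front",proj("side",P).round(2))
z=89-24.7
P=place(np.array([[-38,48,0],[38,48,0],[-38,48,20],[38,48,20]]),561.75,66.44,-.0236,z); print("pred top",proj("side",P).round(2))
print("1mm x ->",(proj("side",[[563,116,34],[564,116,34]])).round(3))
```

```text
blue 256 228.12 255.44
blue 257 227.68 254.88
blue 258 227.61 254.39
blue 259 227.72 254.18
blue 260 227.77 253.96
blue 261 227.76 253.9
blue 262 227.75 254.05
alu 268 [130 130 131 132 133 140 162 192 214 226 226 224] [228 229 230 231 229 215 188 176 179 180 179 177]
alu 269 [130 128 128 128 128 134 161 196 218 223 217 207] [231 230 230 231 228 212 188 188 196 199 198 194]
alu 270 [130 128 127 127 127 135 162 200 220 218 202 185] [230 230 231 231 228 209 179 174 181 185 187 189]
alu 271 [129 127 127 127 128 137 162 201 222 222 212 202] [231 230 231 231 228 207 168 149 148 149 151 154]
alu 272 [130 128 128 129 133 148 173 206 224 227 225 223] [230 230 231 231 227 203 158 139 134 133 133 133]
alu 273 [130 130 131 130 137 156 178 201 216 220 219 219] [229 229 230 231 225 200 156 143 140 134 133 133]
alu 274 [132 132 132 131 137 153 164 173 182 185 186 186] [217 217 219 220 216 193 160 156 154 145 144 144]
alu 275 [135 133 132 131 137 151 158 160 162 163 163 164] [182 183 184 185 180 164 154 162 163 161 160 160]
alu 276 [133 132 130 130 137 150 156 157 160 160 160 161] [163 164 164 163 159 150 151 161 165 165 165 165]
alu 277 [131 129 128 130 142 153 156 156 160 161 161 161] [162 162 161 160 158 151 151 161 164 165 165 165]
alu 278 [128 129 129 134 148 159 162 161 162 160 160 160] [162 161 161 161 160 155 155 162 164 162 163 164]
alu 279 [127 128 129 137 157 167 167 166 165 160 158 158] [162 160 160 161 161 158 158 161 156 148 149 157]
pred base front [[254.66 274.16]
 [227.75 273.62]
 [254.89 280.63]
 [228.27 280.08]]
pred top [[254.81 265.03]
 [227.6  264.47]
 [254.62 259.37]
 [227.15 258.84]]
1mm x -> [[241.564 273.491]
 [241.21  273.489]]
```

Call:
drive_tool([
  {"dx":-0.5,"dy":4.6,"dz":-5,"yaw":0.2},
  {"dx":0,"dy":0,"dz":0,"yaw":0},
  {"dx":0,"dy":0,"dz":0,"yaw":0},
])

```text
t: 11.95
eef_pos: [561.6, 71.7, 84.8]
tcp_rot: [3.141, -0.0, 3.122]
ft_force: [0.5, 0.5, -2.8]
opening: 0.503
```

Call:
drive_tool([
  {"dx":0,"dy":0,"dz":0,"yaw":0},
])

```text
t: 12.03
eef_pos: [561.8, 71.6, 84.8]
tcp_rot: [3.142, 0.0, 3.122]
ft_force: [-0.6, 0.2, -2.5]
opening: 0.503
```

Call:
drive_tool([
  {"dx":-0.4,"dy":-0.5,"dz":-4,"yaw":0},
  {"dx":0,"dy":0,"dz":-3,"yaw":0},
  {"dx":0,"dy":0,"dz":-2,"yaw":0},
  {"dx":0,"dy":0,"dz":0,"yaw":0},
])

```text
t: 12.37
eef_pos: [561.1, 70.9, 75.1]
tcp_rot: [3.142, -0.001, 3.122]
ft_force: [-0.3, 0.4, -3.1]
opening: 0.503
```

Call:
drive_tool([
  {"dx":0,"dy":0,"dz":-2,"yaw":0},
  {"dx":0,"dy":0,"dz":-1,"yaw":0},
  {"dx":0,"dy":0,"dz":0,"yaw":0},
])

```text
t: 12.62
eef_pos: [561.3, 70.9, 72.5]
tcp_rot: [3.142, -0.0, 3.122]
ft_force: [-0.6, 0.2, -2.5]
opening: 0.501
```

Call:
drive_tool([
  {"dx":0,"dy":0,"dz":-2,"yaw":0},
  {"dx":0,"dy":0,"dz":-2,"yaw":0},
  {"dx":0,"dy":0,"dz":0,"yaw":0},
])

```text
t: 12.87
eef_pos: [561.6, 71.0, 68.5]
tcp_rot: [3.141, 0.0, 3.122]
ft_force: [0.8, 0.4, -4.8]
opening: 0.506
```

Call:
drive_tool([
  {"dx":0,"dy":0,"dz":-2,"yaw":0},
  {"dx":0,"dy":0,"dz":-1,"yaw":0},
  {"dx":0,"dy":0,"dz":0,"yaw":0},
])

```text
t: 13.12
eef_pos: [561.6, 71.0, 65.6]
tcp_rot: [3.141, 0.001, 3.122]
ft_force: [1.6, -0.5, -3.2]
opening: 0.506
```

Call:
drive_tool([
  {"dx":0,"dy":0,"dz":-1.5,"yaw":0},
  {"dx":0,"dy":0,"dz":-1.5,"yaw":0},
  {"dx":0,"dy":0,"dz":0,"yaw":0},
])

```text
t: 13.37
eef_pos: [561.7, 71.0, 62.9]
tcp_rot: [3.141, 0.001, 3.122]
ft_force: [2.0, 1.0, 1.5]
opening: 0.505
```

Call:
drive_tool([
  {"dx":0,"dy":0,"dz":-1.5,"yaw":0},
  {"dx":0,"dy":0,"dz":-1.5,"yaw":0},
  {"dx":0,"dy":0,"dz":0,"yaw":0},
])

```text
t: 13.62
eef_pos: [561.7, 71.0, 60.1]
tcp_rot: [3.141, 0.001, 3.122]
ft_force: [1.2, 0.4, 4.5]
opening: 0.504
```

Call:
drive_tool([
  {"dx":0,"dy":0,"dz":-1,"yaw":0},
  {"dx":0,"dy":0,"dz":-1,"yaw":0},
  {"dx":0,"dy":0,"dz":0,"yaw":0},
])

```text
t: 13.87
eef_pos: [561.8, 70.9, 58.7]
tcp_rot: [3.141, 0.001, 3.122]
ft_force: [0.1, -0.0, 12.1]
opening: 0.503
```

Call:
drive_tool([
  {"dx":0,"dy":0,"dz":-1,"yaw":0},
  {"dx":0,"dy":0,"dz":0,"yaw":0},
])

```text
t: 14.03
eef_pos: [561.8, 70.9, 58.6]
tcp_rot: [3.141, 0.002, 3.122]
ft_force: [-3.2, 0.6, 23.8]
opening: 0.504
```

Call:
drive_tool([
  {"dx":0,"dy":0,"dz":0,"yaw":0},
  {"dx":0,"dy":0,"dz":0,"yaw":0},
  {"dx":0,"dy":0,"dz":0,"yaw":0},
  {"dx":0,"dy":0,"dz":0,"yaw":0},
  {"dx":0,"dy":0,"dz":0,"yaw":0},
])

```text
t: 14.45
eef_pos: [561.9, 70.9, 58.6]
tcp_rot: [3.141, 0.002, 3.122]
ft_force: [-3.5, 0.2, 22.6]
opening: 0.505
```

Run:
```python
from h import *
r=(200,200,310,290); a=snap("side","pics/side8.png")[r[1]:r[3],r[0]:r[2],::-1]
cv2.imwrite("pics/side8c.png",cv2.resize(a,None,fx=6.5,fy=6.5,interpolation=2))
s=env.state();print(s["t"],s["eef_pos"],s["ft_force"],s["opening"])
```

```text
14.5 [561.82448635  70.93019895  58.64467565] [-3.39351675 -0.44547913 23.52266251] 0.5072453607219429
```

View pics/side8c.png

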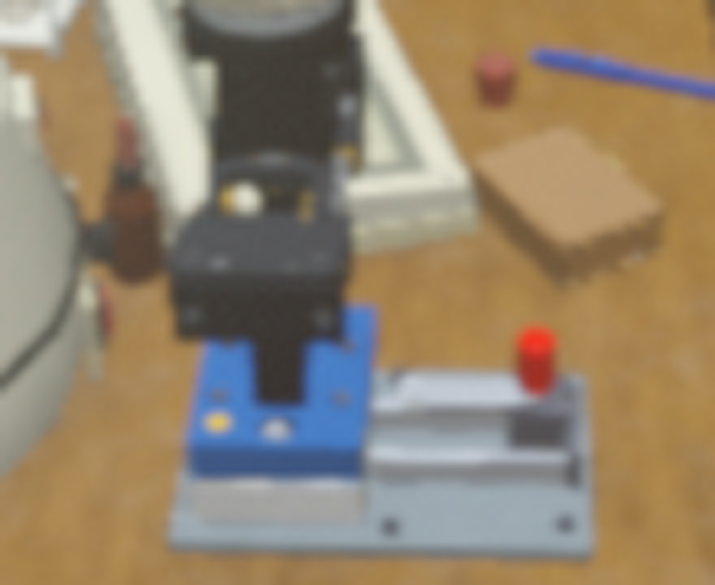

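The crop shows the halves flush: blue sits on aluminium with no gap at row ~475. The big dowel is visible in the hole at (275,428) beside the yellow mark, and the knob is at its stop at (536,360). Handing in.

```bash
python3 -c "
from cell import env
print(env.job_done())"
```

```text
the job is handed in; nothing more can be done
None
```

The mould is closed, and I handed the job in at about 14.5 s with the gripper still holding it pressed shut. No verdict was reported.

- **Lock:** I gripped the red knob and slid it 48 mm along -x to its end stop, where the force rose to 30 N. The last picture shows the blade clear and the knob still at the stop.
- **Upper half:** I took the blue half that measured about 97 x 73 mm; the look-alike measured about 122 x 100 mm. It threaded onto both dowels with side forces under about 2 N.
- **Closing:** Pressing down stopped at TCP z = 58.6 mm, against 58.7 mm expected for flush. The hold was steady at about 23 N, with the opening at 0.505 (about 48 mm, the length of the rib).
- **Last picture:** It shows no gap between the halves, the yellow mark on the same side as the big dowel, and the dowel visible in its hole. The wooden box, the red stopper and the dropper bottle look unmoved. The wash bottle and the cuvette box are outside that crop and were not checked again.

**Disagreements:** The camera fits put the base about 3 mm lower in y than the gripped knob did, so I used the knob for y. For x, the top and side cameras differed by about 4 mm; I used the side camera. The final side picture was checked by eye only, with no second measurement of the seated pose.

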